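# Seat the turntable plate of the bowl mixer on its pin

### The job

The notched turntable plate of the tint-bowl mixer sits too high on its shaft because the notch in its rim is not over the locating pin. Turn the plate with a fingertip, pushing one of its upright studs round, until the notch meets the pin, then press down on the hub, without excessive force, until the plate is fully home. Do not lift the plate, and leave the things around the mixer where they are.

Things in the scene. Friction and masses are not known exactly. Their poses are not given: they have to be found in the camera images.
- mixer: fixed grey round mixer base, 184 mm across at the foot, flat top deck 44 mm above the worktop. Origin under its centre on the worktop, z up along the plate's axis. The locating pin lies on its deck on the base's -x side
- pin (a point): a point on top of the locating pin, 72 mm from the plate's axis, 52 mm above the worktop. The pin is a steel rod 7 mm thick that lies radially, from 61 to 87 mm from the axis, centre 48.5 mm above the worktop; its outer end sits in a steel saddle block (10 mm radially, 22 mm wide, 78 to 88 mm from the axis, top 56 mm above the worktop) just outside the plate's rim. Under a raised plate only the outer end and the saddle are seen
- notch (a point): centre of the mouth of the only notch, 72 mm from the plate's axis (2 mm outside the rim), level with the plate's flat top. The steel plate is 140 mm across and 8 mm thick, its flat top 61.5 mm above the worktop while raised and 53 mm when fully home; the notch is 15 mm wide and runs 13 mm in from the rim, so it goes over the pin when within about 3 degrees of it
- hub (a point): top centre of the closed black hub in the middle of the plate (36 mm across, 9 mm high above the plate), on the turning axis; press here. 70.5 mm above the worktop while raised, 62 mm when fully home
- stud_1 (a point): top centre of one of three equal upright rubber studs (12 mm across, 22 mm high) on the plate, which keep a bowl in place and may be pushed sideways to turn the plate. All stand 48 mm from the axis; seen from above, counter-clockwise from the notch, this one is at 60 degrees
- stud_2 (a point): top centre of one of three equal upright rubber studs (12 mm across, 22 mm high) on the plate, which keep a bowl in place and may be pushed sideways to turn the plate. All stand 48 mm from the axis; seen from above, counter-clockwise from the notch, this one is at 180 degrees
- stud_3 (a point): top centre of one of three equal upright rubber studs (12 mm across, 22 mm high) on the plate, which keep a bowl in place and may be pushed sideways to turn the plate. All stand 48 mm from the axis; seen from above, counter-clockwise from the notch, this one is at 300 degrees
- plate (a joint): turn of the plate about the vertical axis, rad, growing counter-clockwise from above; 0 (or any whole turn) when the notch is over the pin. It turns freely both ways against light friction (about 1 N at a stud) and stays where it is left
- plate_down (a joint): how far the plate has been pressed down, m: 0 raised (start), 0.0085 fully home; negative if lifted. It moves stiffly: about 5 N starts it and it needs more if pressed fast (25 N more per m/s); it stays where it is left. The pin blocks it after about 2 mm unless the notch is over the pin
- pot_1: round cream cosmetic pot with dark lid, 61 mm across, 48 high, origin under its centre; stands beside the mixer, leave it alone
- pot_2: round dark cosmetic pot with gold lid, 53 mm across, 36 high, origin under its centre; beside the mixer, leave it alone
- flacon_teal: small glass flacon with a cap, 30x38x90 mm, origin under its centre; beside the mixer, leave it alone
- section_clip_1: white sectioning clip lying flat, 110x15x18 mm, origin under its centre; right of the mixer, leave it alone
- tint_brush: flat black tint brush lying down, 41x183x10 mm, origin under its centre; left of the mixer, leave it alone
There are look-alikes about, which are no part of the job. There is more than one size of the mixer; the job needs the larger.

How it is judged:
At the end, for the whole second after the job is handed in: The plate is pressed down at least 7 of its 8.5 mm with its notch over the pin (within 6 mm, at the rim) and it is at rest (value of joint plate_down above 0.007 m and horizontal distance between notch and pin below 0.006 m and velocity of joint plate between -0.05 and 0.05 rad/s); the robot touches nothing.
It fails at once if the plate was lifted more than 4 mm (value of joint plate_down below -0.004 m).
It fails at once if the plate was forced: more than 60 N from the fingers (contact force between the fingers and plate above 60 N).
It fails at once if something standing round the mixer was shifted more than 20 mm or lifted (distance of any of pot_1, pot_2, flacon_teal, section_clip_1, tint_brush from where it was at the start of the episode above 0.02 m).
It also fails if it takes over 48 s, if anything falls off the work surface, if the arm or the gripper's body presses on something with over 40 N, if the wrist force passes 120 N, or if a joint passes its speed limit or range.

### The arm

A 7-joint arm with a two-finger parallel gripper is mounted at the origin on a cart in front of the work surface, level with it; the furniture and walls round the work are solid. World frame = base frame: x ahead of the robot, y to its left, z up, the work surface at z = 0. Lengths are in m, angles in rad, forces in N, time in s.
With the tool pointing down it reaches from about 0.4 to 0.875 m from the base axis. Payload 19.3 kg.
Tool frame: the origin (TCP) lies midway between the tips of the shut fingers; the grasp point (between the pads) lies 19 mm behind it; z points along the fingers, y is the line along which they close (so a half turn about z gives the same grasp; the last joint's range is limited). The gripper opens to 85 mm and grips with 20 to 120 N. Pads are 22 mm wide; open, the fingers measure 114 mm over their backs; the gripper's body (76 mm by 85 mm) begins 54 mm behind the grasp point. The pads swing forward as they close: fully open they stand 13 mm farther back than shut.
Start: joints at [1.239, 0.521, -0.036, 1.599, 0.021, 1.021, -0.113], TCP at [0.162, -0.604, 0.231] pointing down, gripper open.
Joint ranges: [-2.91, 2.91], [-0.3, 2.13], [-1.5, 1.42], [0.17, 2.43], [-1.26, 4.41], [0.16, 1.93], [-2.52, 2.52]. Speed limits (rad/s): [1.89, 1.89, 2.39, 2.39, 3.01, 3.01, 3.01].

### API

Orientations are given as a unit quaternion [w, x, y, z].
In Python, from workcell import manip gives the robot as it stands.
- The arm moves only by the tool move_arm, never from a script. Its arguments are lists of equal length, an entry for each row: "hand": the opening, from 0 (shut) to 1 (fully open); "travel": the shift along the tool's x, y, z in m, a list of three; "dr": the turn, a rotation vector about the tool's x, y, z in degrees, a list of three. A call has 1 to 8 rows; each row shifts and turns the commanded pose from where the row before left it, along the tool's axes as they then stand; what a row does not reach is not made up. A row lasts 1/10 s, in which the tool goes at most 50 mm and 8.59 degrees, less where a joint would pass 70% of its speed; a pose out of reach is approached as far as the arm can. A call is refused whole if a number of a shift passes 0.05 or a number of a turn 8.59, either way. A call with a gripper value outside its range is refused whole. The fingers move at their own pace and stop on an object; "force" is the grip in N (left out, the last holds). Time passes only in rows, so rows that do not move let the fingers close. It gives the time, the measured TCP pose, the force, the opening and the grip force at its end, in the units of the state.
- manip.get_state(): the state, without advancing time (a new reading comes with each control period).
- manip.snapshot(name): name is "scene" or "top"; returns the picture (384x512x3 uint8, blue, green, red); there is no depth.
- manip.camera_params(name): a dict with "camera_matrix" (3x3 intrinsics, pixels), "R" (3x3) and "t" (3): a world point X has camera coordinates R X + t. Camera axes: x right, y down, z forward; pixel columns grow to the right and rows downward; lengths in m; the calibration is good to about 2 mm. A picture is of the moment at which its call begins. camera_params takes no time and is no camera call.
- manip.finish_job(): hands the job in; it is judged then, once.
The state is a dict: "time_s": time; "joint_positions": joint angles; "joint_vel": joint speeds; "effort": joint torques, N m; "tool_pos": TCP position; "orientation": TCP orientation; "contact_force": force on the tool from outside, world axes, zero at the start; "torque": the same for the moment, N m; "finger_gap": finger opening in m; "finger_force": force on a finger pad.
Only numpy, scipy, OpenCV 4.12 (cv2) and the standard library are available. Lean on these libraries where they do the work, as an engineer would, in place of code of your own. Each camera call takes 0.05 s, during which the arm holds its last target. There are 200 camera calls.

## Working session

There is one attempt and no reset: what is moved stays moved. The work goes in short steps, Python scripts to look and compute and a tool call to move; the robot and the scene stay as the last step left them, time stands still between calls to the robot, and variables do not carry over. Pictures are saved under pics/ and viewed, at most 10 in all, crops included, and the job is handed in when it is done.

Besides the shell and the picture viewer there is one more tool, called after "Request:" by a JSON object that holds its "fn" and its "kwargs", one argument or row to a line. move_arm: Moves the arm, as the interface text tells. Its arguments: {"type":"object","properties":{"hand":{"type":"array","items":{"type":"number"}},"travel":{"type":"array","items":{"type":"array","items":{"type":"number"}}},"dr":{"type":"array","items":{"type":"array","items":{"type":"number"}}},"force":{"type":"number"}},"required":["hand","travel","dr"]}

```bash
mkdir -p pics; cat > h.py <<'E'
from workcell import manip
import numpy as np, cv2
def ray(n,u,v,z):
    c=manip.camera_params(n);K=np.array(c["camera_matrix"]);R=np.array(c["R"]);t=np.array(c["t"]).ravel()
    d=R.T@np.linalg.inv(K)@[u,v,1];o=-R.T@t
    return o+d*(z-o[2])/d[2]
def pix(n,X):
    c=manip.camera_params(n);p=np.array(c["camera_matrix"])@(np.array(c["R"])@X+np.array(c["t"]).ravel());return p[:2]/p[2]
E
python3 - <<'E'
from h import *
a=manip.snapshot("top");b=manip.snapshot("scene")
cv2.imwrite("pics/top_raw.png",a);cv2.imwrite("pics/scene_raw.png",b)
cv2.imwrite("pics/top.png",cv2.resize(a,None,fx=1.5,fy=1.5));cv2.imwrite("pics/scene.png",cv2.resize(b,None,fx=1.5,fy=1.5))
s=manip.get_state();print(s)
for n in("top","scene"):
    c=manip.camera_params(n);print(n,c, -np.array(c["R"]).T@np.array(c["t"]).ravel())
E
```

```text
{'time_s': 0.1, 'joint_positions': array([ 1.23878167,  0.52190881, -0.03631377,  1.59990696,  0.02122662,
        1.02110602, -0.1127761 ]), 'joint_vel': array([ 7.35902490e-04, -1.19615649e-03, -3.08914788e-04, -2.34457884e-03,
        6.94627597e-05, -2.67173428e-04, -1.14930884e-03]), 'effort': array([ 6.31184463e-03, -9.28484273e+01,  1.98491044e+00, -3.70534194e+01,
        1.81848515e-02,  5.38765074e-03,  2.61486798e-05]), 'tool_pos': array([ 0.1616537 , -0.6034458 ,  0.23082763]), 'orientation': array([-4.59290217e-04,  9.91442828e-01,  1.30540786e-01, -1.08052865e-04]), 'contact_force': array([ 0.37455302, -0.67699714, -0.44485   ]), 'torque': array([-0.01512286,  0.00323126,  0.03777246]), 'finger_force': 0.0, 'finger_gap': 0.0854234476526717}
top {'camera_matrix': array([[429.06122944,   0.        , 250.36354446],
       [  0.        , 429.06122944, 194.44602251],
       [  0.        ,   0.        ,   1.        ]]), 'R': array([[-0.01610405, -0.99986936,  0.00138345],
       [-0.99162822,  0.015794  , -0.12815627],
       [ 0.12811767, -0.0034357 , -0.99175302]]), 't': array([7.88645091e-04, 5.76005591e-01, 1.19013275e+00])} [ 0.41871906 -0.00421995  1.25413538]
scene {'camera_matrix': array([[443.3356011 ,   0.        , 255.26786121],
       [  0.        , 443.3356011 , 187.31269803],
       [  0.        ,   0.        ,   1.        ]]), 'R': array([[-0.81890921, -0.57362258, -0.01856972],
       [-0.42922231,  0.63359954, -0.64367681],
       [ 0.38099332, -0.51914233, -0.76507211]]), 't': array([0.45657437, 0.29793762, 1.23351093])} [0.03181501 0.71349597 1.1439788 ]
```

View pics/top.png

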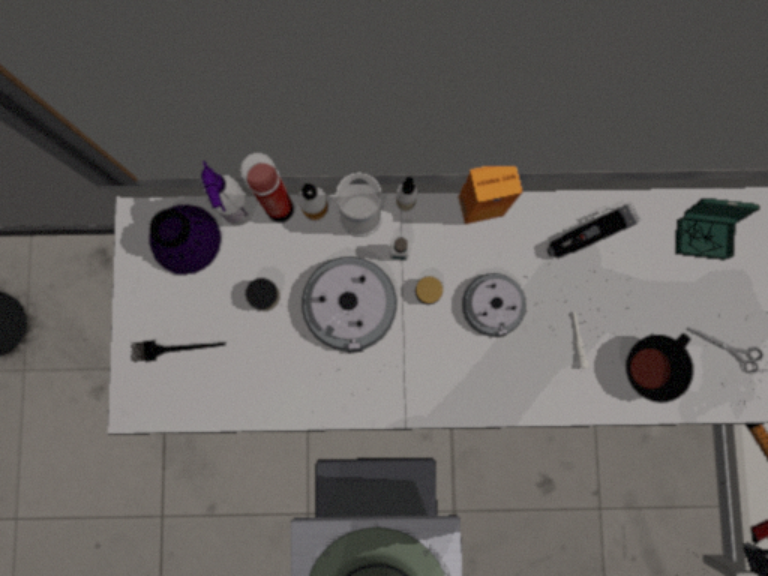

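View pics/scene.png

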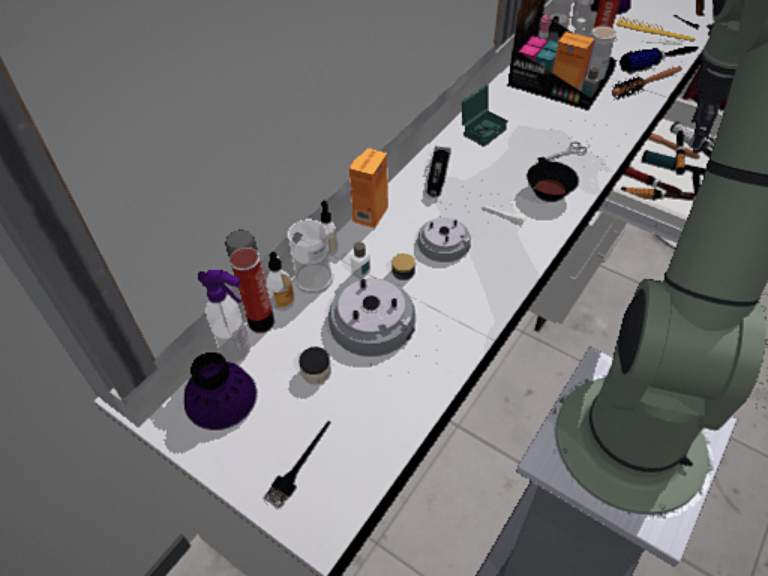

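Two mixers could be taken for the target: the large one at top (349,303), which is (233,202) raw, and a small look-alike at (494,304). Pots stand at (262,293) and (429,290), and the flacon at (400,248). I choose the large one and will check it in a close crop.

```bash
python3 - <<'E'
from h import *
a=cv2.imread("pics/top_raw.png")
cv2.imwrite("pics/crop1.png",cv2.resize(a[160:244,184:284],None,fx=7,fy=7,interpolation=cv2.INTER_CUBIC))
for n,u,v,z in[("hub",348/1.5,301/1.5,.0705),("hubscene?",0,0,0)]:
    if u: print(n,ray("top",u,v,z))
print(ray("scene",372/1.5,303/1.5,.0705))
E
```

```text
hub [0.55502527 0.04293516 0.0705    ]
[0.55100985 0.046067   0.0705    ]
```

View pics/crop1.png

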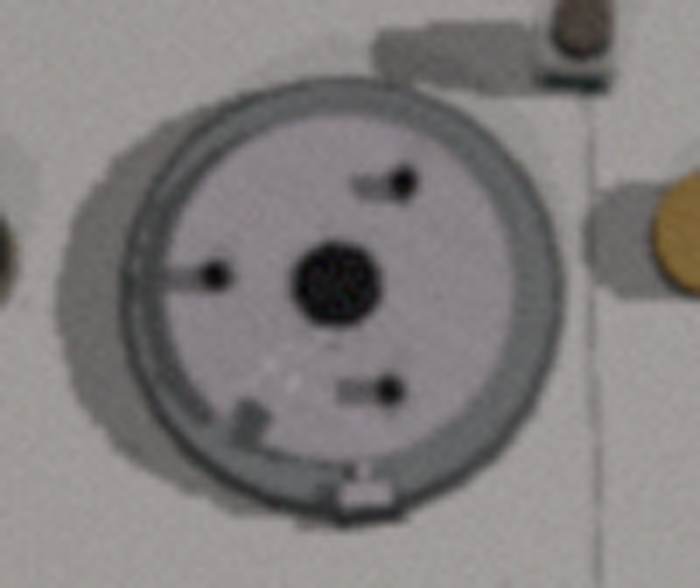

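The crop shows the hub at (337,283) and studs at (404,182), (217,275) and (389,391). The notch is at (250,422) and the saddle block at (365,490). The ratio of plate to studs to hub fits the large mixer.

```bash
python3 - <<'E'
from h import *
f=lambda u,v,z:ray("top",184+u/7,160+v/7,z)
h=f(337,283,.0705);print("hub",h)
for n,u,v,z in[("sA",404,182,.0835),("sB",217,275,.0835),("sC",389,391,.0835),("notch in",250,422,.0615),("saddle",365,490,.056)]:
    p=f(u,v,z);d=p-h;print(n,p,np.hypot(*d[:2])*1e3,np.degrees(np.arctan2(d[1],d[0])))
E
```

```text
hub [0.55568422 0.04253154 0.0705    ]
sA [0.59380987 0.01519797 0.0835    ] 46.91150269906448 -35.63801101594487
sB [0.55809006 0.08906249 0.0835    ] 46.59311323908493 87.04020696687301
sC [0.51141245 0.02216967 0.0835    ] 48.72981715822563 -155.3009263262262
notch in [0.50170067 0.07803504 0.0615    ] 64.6120934996364 146.6681722743306
saddle [0.47427471 0.03284752 0.056     ] 81.98346330998295 -173.21629760440143
```

The notch is at about 145.5° and the pin at 186.8°, so the plate must turn about +41° CCW. I will push stud A (the 180° stud, stud_2) along world +y with the finger at x≈0.60. First come the yaw turn and the approach.

Request:
{"fn": "move_arm", "kwargs": {
  "hand": [0,0,0,0,0,0,0,0],
  "travel": [
    [0,0,0],
    [0,0,0],
    [0.029,-0.038,0],
    [0.029,-0.038,0],
    [0.029,-0.038,0],
    [0.029,-0.038,0],
    [0.029,-0.038,0],
    [0.029,-0.038,0]
  ],
  "dr": [
    [0,0,7.5],
    [0,0,7.5],
    [0,0,0],
    [0,0,0],
    [0,0,0],
    [0,0,0],
    [0,0,0],
    [0,0,0]
  ],
  "force": 40
}}

```text
time_s: 0.9
tool_pos: [0.3365, -0.3739, 0.2312]
orientation: [-0.0, 1.0, -0.0, -0.0]
contact_force: [0.8, -0.3, -0.4]
finger_gap: -0.0002
finger_force: 0.0
```

Request:
{"fn": "move_arm", "kwargs": {
  "hand": [0,0,0,0,0,0,0,0],
  "travel": [
    [0.029,-0.038,0],
    [0.029,-0.038,0],
    [0.029,-0.038,0],
    [0.029,-0.038,0],
    [0.029,-0.038,0],
    [0.029,-0.038,0],
    [0.029,-0.038,0],
    [0.029,-0.038,0]
  ],
  "dr": [
    [0,0,0],
    [0,0,0],
    [0,0,0],
    [0,0,0],
    [0,0,0],
    [0,0,0],
    [0,0,0],
    [0,0,0]
  ]
}}

```text
time_s: 1.7
tool_pos: [0.5685, -0.07, 0.2312]
orientation: [0.0, 1.0, -0.0, -0.0]
contact_force: [1.2, -1.6, -0.5]
finger_gap: -0.0001
finger_force: 0.0
```

Request:
{"fn": "move_arm", "kwargs": {
  "hand": [0,0,0,0,0,0,0,0],
  "travel": [
    [0.016,-0.02,0.02],
    [0.0155,-0.02,0.03],
    [0,0,0.035],
    [0,0,0.035],
    [0,0,0.025],
    [0,0,0.013],
    [0,0,0],
    [0,0,0]
  ],
  "dr": [
    [0,0,0],
    [0,0,0],
    [0,0,0],
    [0,0,0],
    [0,0,0],
    [0,0,0],
    [0,0,0],
    [0,0,0]
  ]
}}

```text
time_s: 2.5
tool_pos: [0.5997, -0.0317, 0.0742]
orientation: [-0.0, 1.0, -0.0, 0.0]
contact_force: [-0.2, 0.5, -0.5]
finger_gap: 0.0004
finger_force: 0.0
```

Request:
{"fn": "move_arm", "kwargs": {
  "hand": [0,0,0,0,0,0,0,0],
  "travel": [
    [0,-0.008,0],
    [0,-0.008,0],
    [0,-0.006,0],
    [0,-0.006,0],
    [0,-0.006,0],
    [0,-0.006,0],
    [0,-0.006,0],
    [0,0,0]
  ],
  "dr": [
    [0,0,0],
    [0,0,0],
    [0,0,0],
    [0,0,0],
    [0,0,0],
    [0,0,0],
    [0,0,0],
    [0,0,0]
  ]
}}

```text
time_s: 3.3
tool_pos: [0.5991, 0.0155, 0.0732]
orientation: [-0.0, 1.0, 0.001, -0.0]
contact_force: [-0.7, -0.6, 0.0]
finger_gap: 0.0002
finger_force: 0.1
```

```bash
python3 - <<'E'
from h import *
a=manip.snapshot("top");b=manip.snapshot("scene")
A=cv2.resize(a[160:244,184:284],(400,336),interpolation=cv2.INTER_CUBIC)
B=cv2.resize(b[170:254,200:300],(400,336),interpolation=cv2.INTER_CUBIC)
cv2.imwrite("pics/c2.png",np.hstack([A,B]))
E
```

```text
(no output)
```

View pics/c2.png

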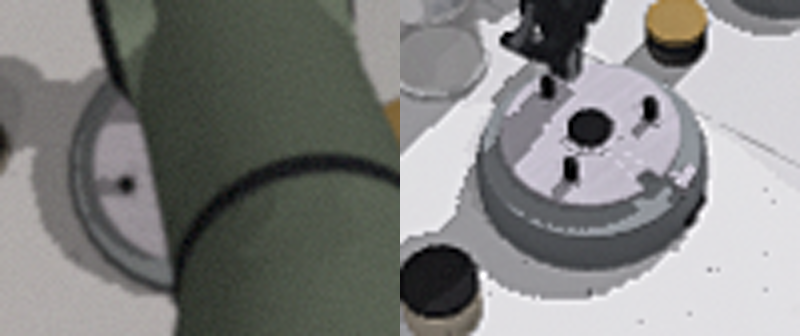

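The plate has turned. In the scene crop the studs are at (547,80), (650,102) and (571,162), the hub at (590,127), the notch at (655,183) and the saddle at (683,177). The top view is hidden by the arm.

```bash
python3 - <<'E'
from h import *
f=lambda u,v,z:ray("scene",200+(u-400)/4,170+v/4,z)
h=f(590,127,.0705);print("hub",h)
for n,u,v,z,o in[("sA",547,78,.0835,180),("sC",651,98,.0835,60),("sB",570,158,.0835,300),("notch",652,180,.0615,0),("saddle",683,174,.056,0)]:
    p=f(u,v,z);d=p-h;print(n,p,np.hypot(*d[:2])*1e3,(np.degrees(np.arctan2(d[1],d[0]))-o)%360)
E
```

```text
hub [0.55285607 0.04613661 0.0705    ]
sA [0.60260264 0.03358153 0.0835    ] 51.30644419878825 165.83543807516025
sC [0.52419613 0.00468164 0.0835    ] 50.397491475746314 175.3419175436832
sB [0.54171809 0.08670888 0.0835    ] 42.07330924595448 165.35078676020999
notch [0.48854564 0.05565081 0.0615    ] 65.01040147356943 171.58460519053315
saddle [0.47451254 0.03430822 0.056     ] 79.23143162523688 188.58573563451287
```

Request:
{"fn": "move_arm", "kwargs": {
  "hand": [0,0,0,0,0,0],
  "travel": [
    [0,-0.004,0],
    [0,-0.004,0],
    [0,-0.003,0],
    [0,-0.002,0],
    [0,0,0],
    [0,0,0]
  ],
  "dr": [
    [0,0,0],
    [0,0,0],
    [0,0,0],
    [0,0,0],
    [0,0,0],
    [0,0,0]
  ]
}}

```text
time_s: 4.0
tool_pos: [0.5991, 0.0274, 0.0732]
orientation: [-0.0, 1.0, 0.0, -0.0]
contact_force: [0.5, 0.5, -0.8]
finger_gap: 0.0002
finger_force: 0.0
```

```bash
python3 - <<'E'
from h import *
b=np.mean([manip.snapshot("scene").astype(float) for _ in range(4)],0).astype(np.uint8)
cv2.imwrite("pics/c3.png",cv2.resize(b[175:240,210:290],None,fx=9,fy=9,interpolation=cv2.INTER_CUBIC))
E
```

```text
(no output)
```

View pics/c3.png

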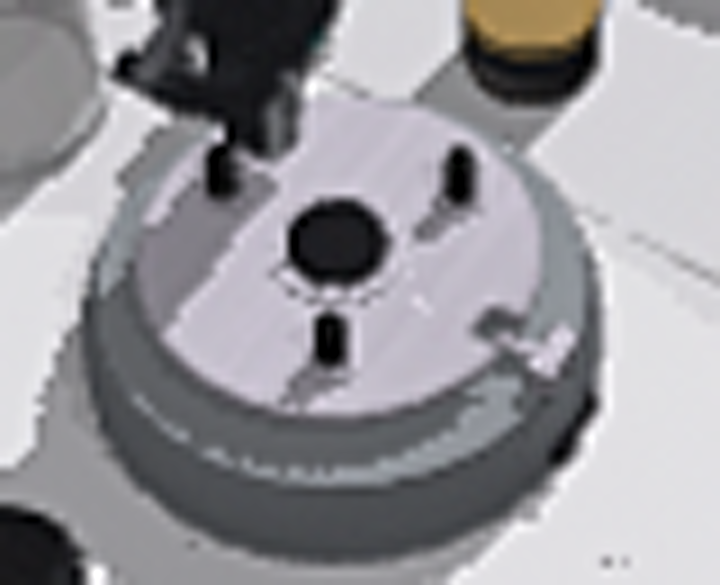

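The notch is now by the pin: its dark inner end is at about (492,323), the bright pin is in its mouth at about (518,347), and the saddle is at (550,350). Stud tops are at (460,152), (330,318) and (218,155).

```bash
python3 - <<'E'
from h import *
f=lambda u,v,z:ray("scene",210+(u+.5)/9-.5,175+(v+.5)/9-.5,z)
S=[("sA",218,153,.0835,180),("sC",460,152,.0835,60),("sB",330,318,.0835,300)]
P=np.array([f(*s[1:4]) for s in S]);c=P.mean(0);print(c)
for C in (c,np.array([.556,.042,0])):
  for n,u,v,z,o in S+[("notchend",492,323,.0615,0),("saddle",550,345,.056,0)]:
    d=f(u,v,z)-C;print(n,np.hypot(*d[:2])*1e3,(np.degrees(np.arctan2(d[1],d[0]))-o)%360)
w=lambda r,a,z:(pix("scene",np.array([.556+r*np.cos(np.radians(a)),.042+r*np.sin(np.radians(a)),z]))+.5-[210,175])*9-.5
for a in(180,184,188):
    print(a,[w(r,a,z).round() for r,z in((57,.0615),(70,.0615),(61,.052),(83,.056))] if 0 else [w(r,a,z).round() for r,z in((.057,.0615),(.070,.0615),(.061,.052),(.083,.056))], w(.048,a+60,.0835).round(),w(.048,a+180,.0835).round(),w(.048,a+300,.0835).round())
E
```

```text
[0.55778596 0.04176019 0.0835    ]
sA 47.65848987684281 184.43340174120652
sC 48.48427845483634 183.88233585068275
sB 47.67581987519887 183.29600337139965
notchend 62.621210947419584 182.26539789381448
saddle 82.29259363877007 186.4489752762891
sA 49.422006082548506 183.99616473578322
sC 47.94386879701458 185.92532321129204
sB 46.51486796460145 181.61914947534976
notchend 60.84691851625658 182.5575121277897
saddle 80.54606709619583 186.76117598069112
180 [array([478., 323.]), array([510., 341.]), array([488., 345.]), array([542., 368.])] [467. 162.] [227. 148.] [326. 321.]
184 [array([485., 315.]), array([518., 331.]), array([495., 337.]), array([551., 356.])] [463. 155.] [221. 155.] [336. 322.]
188 [array([490., 307.]), array([524., 321.]), array([501., 328.]), array([559., 344.])] [457. 149.] [216. 161.] [346. 321.]
```

Request:
{"fn": "move_arm", "kwargs": {
  "hand": [0,0,0,0,0,0,0,0],
  "travel": [
    [0,-0.0013,0],
    [0,-0.001,0],
    [0,0,0],
    [0,0,0],
    [0,0.008,0],
    [0,0,0],
    [0,0,-0.02],
    [0,0,-0.02]
  ],
  "dr": [
    [0,0,0],
    [0,0,0],
    [0,0,0],
    [0,0,0],
    [0,0,0],
    [0,0,0],
    [0,0,0],
    [0,0,0]
  ]
}}

```text
time_s: 5.0
tool_pos: [0.5989, 0.0213, 0.1134]
orientation: [0.0, 1.0, -0.0, -0.001]
contact_force: [0.3, -0.2, 0.1]
finger_gap: 0.0003
finger_force: 0.0
```

Request:
{"fn": "move_arm", "kwargs": {
  "hand": [0,0,0,0,0,0,0,0],
  "travel": [
    [-0.022,-0.01,0],
    [-0.021,-0.01,0],
    [0,0,0],
    [0,0,0.02],
    [0,0,0.01],
    [0,0,0.005],
    [0,0,0],
    [0,0,0]
  ],
  "dr": [
    [0,0,0],
    [0,0,0],
    [0,0,0],
    [0,0,0],
    [0,0,0],
    [0,0,0],
    [0,0,0],
    [0,0,0]
  ]
}}

```text
time_s: 5.8
tool_pos: [0.5565, 0.0415, 0.0785]
orientation: [-0.0, 1.0, -0.0, 0.0]
contact_force: [-0.9, 0.0, 1.1]
finger_gap: 0.0001
finger_force: 0.0
```

```bash
python3 - <<'E'
from h import *
b=np.mean([manip.snapshot("scene").astype(float) for _ in range(4)],0).astype(np.uint8)
cv2.imwrite("pics/c4.png",cv2.resize(b[175:240,210:290],None,fx=9,fy=9,interpolation=cv2.INTER_CUBIC))
E
```

```text
(no output)
```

View pics/c4.png

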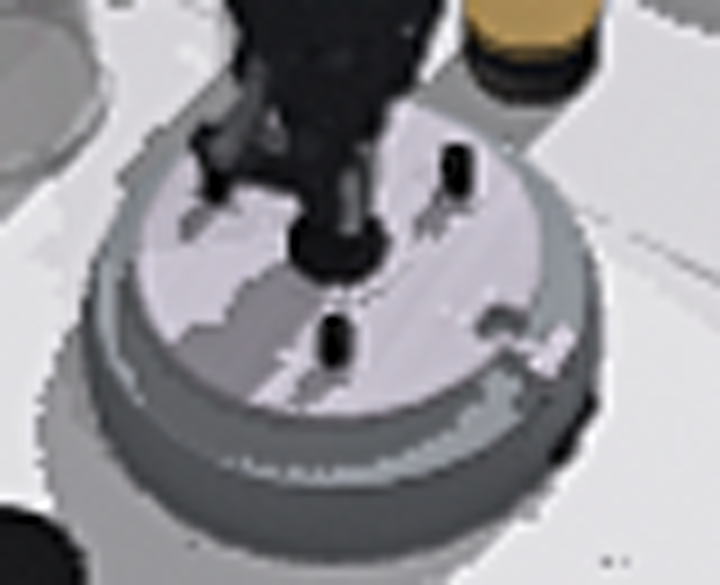

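The fingertips are over the hub at (337,235). The pin is now in the middle of the notch mouth at (500,325), and the studs have moved on by about 2–3° to (457,152) and (334,320). I press gently next.

Request:
{"fn": "move_arm", "kwargs": {
  "hand": [0,0,0,0,0,0,0,0],
  "travel": [
    [0,0,0.004],
    [0,0,0.003],
    [0,0,0.001],
    [0,0,0.001],
    [0,0,0.001],
    [0,0,0.001],
    [0,0,0.001],
    [0,0,0]
  ],
  "dr": [
    [0,0,0],
    [0,0,0],
    [0,0,0],
    [0,0,0],
    [0,0,0],
    [0,0,0],
    [0,0,0],
    [0,0,0]
  ]
}}

```text
time_s: 6.8
tool_pos: [0.5562, 0.0416, 0.0663]
orientation: [0.0, 1.0, 0.0, -0.0]
contact_force: [0.2, 0.1, 1.7]
finger_gap: 0.0002
finger_force: 0.9
```

Request:
{"fn": "move_arm", "kwargs": {
  "hand": [0,0,0,0,0,0],
  "travel": [
    [0,0,0.001],
    [0,0,0.001],
    [0,0,0.001],
    [0,0,0.001],
    [0,0,0],
    [0,0,0]
  ],
  "dr": [
    [0,0,0],
    [0,0,0],
    [0,0,0],
    [0,0,0],
    [0,0,0],
    [0,0,0]
  ]
}}

```text
time_s: 7.4
tool_pos: [0.5562, 0.0416, 0.0622]
orientation: [-0.0, 1.0, -0.0, -0.0]
contact_force: [-0.0, -0.2, 1.2]
finger_gap: -0.0001
finger_force: 0.8
```

Request:
{"fn": "move_arm", "kwargs": {
  "hand": [0,0],
  "travel": [
    [0,0,0.0005],
    [0,0,0.0003]
  ],
  "dr": [
    [0,0,0],
    [0,0,0]
  ]
}}

```text
time_s: 7.6
tool_pos: [0.5562, 0.0416, 0.062]
orientation: [0.0, 1.0, -0.0, 0.0]
contact_force: [-5.8, 0.0, 20.0]
finger_gap: -0.0
finger_force: 10.0
```

The force rose to 20 N at z = 0.062, the fully home height, so the plate is against its stop. I retreat upward now.

Request:
{"fn": "move_arm", "kwargs": {
  "hand": [0,0,0,0,0,0,0],
  "travel": [
    [0,0,-0.002],
    [0,0,-0.01],
    [0,0,-0.04],
    [0,0,-0.05],
    [0,0,-0.03],
    [0,0,0],
    [0,0,0]
  ],
  "dr": [
    [0,0,0],
    [0,0,0],
    [0,0,0],
    [0,0,0],
    [0,0,0],
    [0,0,0],
    [0,0,0]
  ]
}}

```text
time_s: 8.3
tool_pos: [0.5564, 0.0415, 0.1944]
orientation: [-0.0, 1.0, -0.0, 0.001]
contact_force: [-0.3, 0.4, -0.0]
finger_gap: -0.0
finger_force: 0.0
```

```bash
python3 - <<'E'
from h import *
b=np.mean([manip.snapshot("scene").astype(float) for _ in range(4)],0).astype(np.uint8)
cv2.imwrite("pics/c5.png",cv2.resize(b[175:240,210:290],None,fx=9,fy=9,interpolation=cv2.INTER_CUBIC))
s=manip.get_state();print(s["tool_pos"],s["contact_force"])
E
```

```text
[0.5557556  0.04152337 0.19254037] [ 0.84866728 -0.03048978  0.21166908]
```

View pics/c5.png

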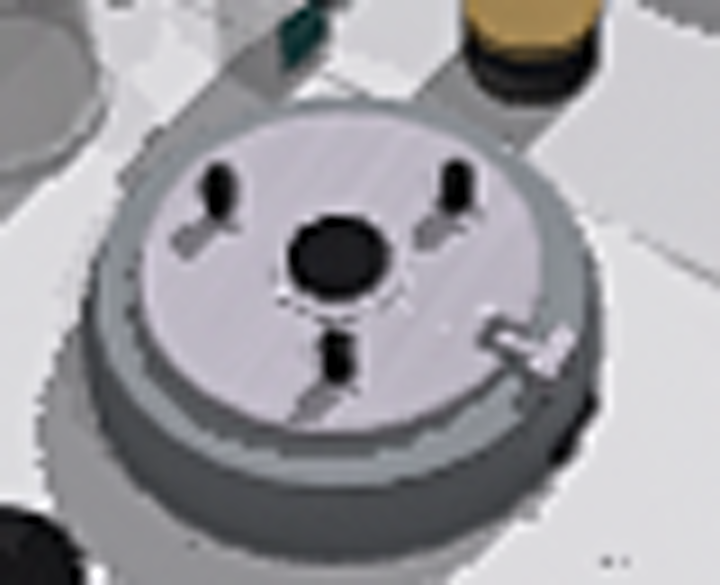

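The plate is down, with the hub now at (338,257). The pin sits in the notch at (510,335), and the gripper is clear of everything.

```bash
python3 -c "
from workcell import manip
print(manip.finish_job())"
```

```text
the job is handed in; nothing more can be done
None
```

The plate was turned about 41° until its notch met the pin, pressed fully home with about 20 N at the stop, and the job was handed in at about 8.5 s with the gripper clear; no verdict came back.

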